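Make up a pump service tray and present it level

TASK

Stand exactly two of the brass couplings upright in the pocket of the service tray, let go of them and leave the other two where they stand. Then lift the tray by its bail straight up off its stand, turn it a quarter turn clockwise (seen from above) so that the pocket faces the stand's stop bar, and finish still holding it level and still over the stand, about 10 cm up. The loose steel ball must stay in the middle of the dish all the time, untouched, and the spray bottle, wrench and carton are left alone.

Things in the scene. Friction and masses are not known exactly. Their poses are not given: they have to be found in the camera images.
- tray_bail (a point): centre of the bail of the loose steel service tray (0.34 to 0.5 kg): a straight bar 12 mm wide, 14 mm high, 136 mm long along the tray's y axis, spanning the dish on a post at each end; 62 mm above the tray's underside, straight over the dish's middle. Axes are the tray's: x from dish to pocket, z up. With two couplings in its pocket the tray balances near the bail
- dish_mid (a point): middle of the tray's dish, where the ball's centre rests: 16 mm above the tray's underside, below the bail; axes are the tray's. The dish is round, 128 mm across, rim 20 mm high, a shallow cone sloping 9 degrees to its middle. The tray starts on the stand, its underside 8 mm above the bench, its x axis along the stand's y axis
- pocket (a point): centre of the floor of the tray's open rectangular pocket, 98 mm from the dish middle along the tray's x axis, floor 4 mm above the tray's underside; inside 60 mm (tray x) by 124 mm (tray y), walls 4 mm thick with their tops 14 mm above the tray's underside; axes are the tray's
- ball_center (a point): centre of the loose steel ball, 20 mm diameter, 33 g, starting in the middle of the dish
- stand: fixed grey plastic stand under the tray: flat plate 8 mm high with an 18 mm high stop bar along its +x edge, 80 mm from the origin; origin on the bench under the starting position of the dish middle; x points to the stop bar, y to where the pocket points at the start; plate spans x -75 to 75 mm, y -78 to 146 mm
- coupling0_mid (a point): one of four identical upright brass hose couplings: 22 mm diameter body on a 28 mm diameter, 10 mm high foot flange, 46 mm tall in all, 40 g or so; this point is on its axis half-way up, z axis up its axis. They start standing on a pan floor 3 mm above the bench, about 100 mm apart in a square
- coupling1_mid (a point): one of four identical upright brass hose couplings: 22 mm diameter body on a 28 mm diameter, 10 mm high foot flange, 46 mm tall in all, 40 g or so; this point is on its axis half-way up, z axis up its axis. They start standing on a pan floor 3 mm above the bench, about 100 mm apart in a square
- coupling2_mid (a point): one of four identical upright brass hose couplings: 22 mm diameter body on a 28 mm diameter, 10 mm high foot flange, 46 mm tall in all, 40 g or so; this point is on its axis half-way up, z axis up its axis. They start standing on a pan floor 3 mm above the bench, about 100 mm apart in a square
- coupling3_mid (a point): one of four identical upright brass hose couplings: 22 mm diameter body on a 28 mm diameter, 10 mm high foot flange, 46 mm tall in all, 40 g or so; this point is on its axis half-way up, z axis up its axis. They start standing on a pan floor 3 mm above the bench, about 100 mm apart in a square
- pan: fixed square aluminium pan 210 mm wide, floor 3 mm, rim 10 mm high, on which the couplings start; origin under its centre
- spray_bottle: bystander: white bottle 64 mm diameter, 180 mm tall; origin at the centre of its underside
- wrench: bystander: steel wrench lying on the bench, about 180 mm long along its x axis; origin under its middle
- carton: bystander: cardboard carton 90 x 140 x 80 mm; origin at the centre of its underside
There are look-alikes about, which are no part of the job. What is meant by the part that bears tray_bail is not blue or turquoise, and is the smaller of those in its own colour.

How it is judged:
By the outcome, as a careful person would: the job done as asked, in the order asked, and still so for the second after the job is handed in, while the arm keeps its last pose, push and grip.
It also fails if it takes over 67 s, if anything falls off the work surface, if the arm or the gripper's body presses on something with over 40 N, if the wrist force passes 120 N, or if a joint passes its speed limit or range.

ROBOT

A 6-joint arm with a two-finger parallel gripper is mounted at the origin on the work surface. World frame = base frame: x ahead of the robot, y to its left, z up, the work surface at z = 0. Lengths are in m, angles in degrees, forces in N, time in s.
With the tool pointing down it reaches from about 0.25 to 0.725 m from the base axis. Payload 9.7 kg.
Tool frame: the origin (TCP) lies midway between the tips of the shut fingers; the grasp point (between the pads) lies 19 mm behind it; z points along the fingers, x is the direction in which the jaws open and shut, and the axes are right-handed (so a half turn about z gives the same grasp; the last joint's range is limited). The gripper opens to 85 mm and grips with 20 to 120 N. Pads are 22 mm wide; open, the fingers measure 114 mm over their backs; the gripper's body (76 mm by 85 mm) begins 54 mm behind the grasp point. The pads swing forward as they close: fully open they stand 13 mm farther back than shut.
Start: joints at [73.682, 4.979, 10.078, 95.1, 0, 90], TCP at [0.155, 0.528, 0.231] pointing down, gripper open.
Joint ranges: [-179.16, 179.16], [-48.56, 103.87], [-65.8, 70.77], [-126.05, 130.52], [-82.76, 87.17], [-180, 180]. Speed limits (degrees/s): [127.2, 127.2, 147.25, 180, 180, 180].

INTERFACE

Orientations are given as [roll, pitch, yaw] about the fixed x, y, z axes, in that order (R = Rz(yaw) Ry(pitch) Rx(roll)).
In Python, from workcell import sensors, camera, get_calibration, bot, recognise, place_of gives the robot as it stands. The module is installed in compiled form; this text tells all that it offers.
- The arm moves only by the tool send_rows, never from a script. Its argument "plan" is a list of rows, each a list of 3 entries, a list of its own where there are three numbers: the shift along the tool's x, y, z normalised to -1 to 1, where 1 is 0.3 m, then the turn, a rotation vector about the tool's x, y, z normalised to -1 to 1, where 1 is pi rad, then the closure, from -1 (fully open) to 1 (shut). In form: [[[x, y, z], [rx, ry, rz], claw], ...]. A call has 1 to 10 rows; each row is the pose to reach, as a shift and turn from the pose commanded when the call began, along the tool's axes at that moment, turning the shorter way round; what a row does not reach only later rows make up. A row lasts 1/10 s, in which the tool goes at most 50 mm and 8.59 degrees, less where a joint would pass 70% of its speed; a pose out of reach is approached as far as the arm can. A call with a number of a shift or a turn outside -1 to 1 is refused whole. A call with a gripper value outside its range is refused whole. The fingers move at their own pace and stop on an object; "force" is the grip in N (left out, the last holds). Time passes only in rows, so rows that repeat a pose let the fingers close. It gives the time, the measured TCP pose, the force and the opening at its end, in the units of the state.
- sensors.get_obs(): the state, without advancing time (a new reading comes with each control period).
- camera(name): name is "scene" or "top"; returns the picture (420x560x3 uint8, blue, green, red); there is no depth.
- get_calibration(name): a dict with "fx", "fy", "cx", "cy" (pixels), "R" (3x3) and "t" (3): a world point X has camera coordinates R X + t. Camera axes: x right, y down, z forward; pixel columns grow to the right and rows downward; lengths in m; the calibration is good to about 2 mm. A picture is of the moment at which its call begins. get_calibration takes no time and is no camera call.
- bot.job_done(): hands the job in, once; it reports no verdict.
Trained networks look in the newest picture that a camera, given by its name, has taken for a name from the list of things; names that differ only in an ending like _2 or _b are one class to them, and where a whole thing is asked for, a point or a joint stands for the part that bears it (a point fixed in the world has none). Each returns a list of dicts, best first, with "p" (0 to 1); they miss things now and then, are a little off and sometimes report something else, mostly with a low value. They report only what shows in the picture. A call takes as long as a camera call. They do not tell look-alikes from the thing itself.
- recognise(label, camera): "point" ([column, row] in pixels, amid what is visible of it).
- place_of(label, camera): "point" ([column, row] in pixels: a listed point, or the origin of a listed thing).
The state is a dict: "time": time; "q": joint angles; "qd": joint speeds; "joint_efforts": joint torques, N m; "ee_pos": TCP position; "tcp_rot": TCP orientation; "wrist_force": force on the tool from outside, world axes, zero at the start; "torque": the same for the moment, N m; "opening": finger opening in m.
Only numpy, scipy, OpenCV 4.12 (cv2) and the standard library are available. Lean on these libraries where they do the work, as an engineer would, in place of code of your own. Each camera call takes 0.05 s, during which the arm holds its last target. There are 200 camera calls.

## Working session

There is one attempt and no reset: what is moved stays moved. The work goes in short steps, Python scripts to look and compute and a tool call to move; the robot and the scene stay as the last step left them, time stands still between calls to the robot, and variables do not carry over. Pictures are saved under pics/ and viewed, on a budget of 10 in all, crops included, one or two more only if the job needs it, and the job is handed in when it is done.

Besides the shell and the picture viewer there is one more tool, called after "Request:" as name([rows], argument=value, ...), one row to a line, values as JSON. send_rows: Moves the arm, as the interface text tells. Scaled input: -1 to 1 covers 0.3 m each way for a shift and pi rad each way for a turn. Its arguments: {"type":"object","properties":{"plan":{"type":"array"},"force":{"type":"number"}},"required":["plan"]}

```bash
mkdir -p pics; cat > h.py <<'E'
import numpy as np, cv2
from workcell import sensors, camera, get_calibration, bot, recognise, place_of
def ray(c,px,z):
    k=get_calibration(c);R=np.array(k["R"]);t=np.array(k["t"])
    d=R.T@np.array([(px[0]-k["cx"])/k["fx"],(px[1]-k["cy"])/k["fy"],1]);o=-R.T@t
    return o+d*(z-o[2])/d[2]
def proj(c,X):
    k=get_calibration(c);p=np.array(k["R"])@np.array(X)+np.array(k["t"])
    return np.array([k["fx"]*p[0]/p[2]+k["cx"],k["fy"]*p[1]/p[2]+k["cy"]])
E
python3 - <<'E'
from h import *
for c in("top","scene"): cv2.imwrite(f"pics/{c}0.png",camera(c))
Z=dict(tray_bail=.07,dish_mid=.024,pocket=.012,ball_center=.024,stand=0,coupling0_mid=.026,pan=0,spray_bottle=0,wrench=0,carton=0)
for l,z in Z.items():
  for c in("top","scene"):
    for d in place_of(l,c)[:6]: print(l,c,round(d["p"],2),np.round(d["point"],1),np.round(ray(c,d["point"],z)[:2],4))
print(sensors.get_obs())
for c in("top","scene"):
  k=get_calibration(c);print(c,-np.array(k["R"]).T@np.array(k["t"]),k["fx"])
E
```

```text
tray_bail top 0.91 [399.1 359.9] [ 0.1261 -0.265 ]
tray_bail top 0.81 [135.  314.9] [0.2306 0.3931]
tray_bail top 0.79 [256.4 188.1] [0.5511 0.094 ]
tray_bail top 0.71 [221.1  80.4] [0.8273 0.1877]
tray_bail scene 0.91 [ 96.2 198.8] [ 0.1174 -0.2577]
tray_bail scene 0.77 [321.7 205.7] [0.546  0.0848]
tray_bail scene 0.67 [449.4 239.5] [0.8304 0.1829]
dish_mid top 0.85 [146.9 313.1] [0.2296 0.3751]
dish_mid top 0.8 [397.8 356. ] [ 0.1266 -0.2715]
dish_mid top 0.77 [258.5 196.9] [0.5331 0.0906]
dish_mid top 0.59 [222.6  86.9] [0.8242 0.189 ]
dish_mid scene 0.97 [322.1 216.4] [0.5424 0.0967]
dish_mid scene 0.82 [442.8 257.1] [0.8326 0.1697]
dish_mid scene 0.75 [293.4 126.9] [0.2281 0.3678]
pocket top 0.89 [194.2 308.5] [0.2412 0.2552]
pocket top 0.76 [424.7 317.7] [ 0.223  -0.3442]
pocket top 0.62 [223.7 203.1] [0.517  0.1826]
pocket top 0.62 [202.4 116.4] [0.7477 0.2429]
pocket scene 0.97 [ 96.2 258.2] [ 0.2289 -0.3474]
pocket scene 0.7 [321.8 217.5] [0.5372 0.1038]
pocket scene 0.68 [268.1 152.4] [0.2484 0.225 ]
pocket scene 0.68 [425.4 232.2] [0.7603 0.2294]
pocket scene 0.67 [331.6 
[... 909 characters left out ...]
50987014e+01,
       9.14935184e-04, 8.99991892e+01]), 'qd': array([-0.04424791,  0.01434728,  0.01909392, -0.07306378,  0.06012625,
        0.02244097]), 'joint_efforts': array([-2.33793216e-03, -5.20110261e+01,  4.64866555e+01,  1.61076463e-03,
       -1.61254229e-04, -9.83127137e-06]), 'ee_pos': array([0.1545331 , 0.52785097, 0.23130799]), 'tcp_rot': array([-1.79999085e+02, -3.16117980e-03,  7.36824723e+01]), 'wrist_force': array([-0.51619815, -0.47677856, -0.16967053]), 'torque': array([-3.53989662e-02,  1.91821301e-02, -2.34874696e-05]), 'opening': 0.08536966027461546}
top [0.40329921 0.023127   1.42829331] 539.7332109787222
scene [ 1.02059553 -0.64078363  0.83913493] 477.85006160007015
```

View pics/top0.png

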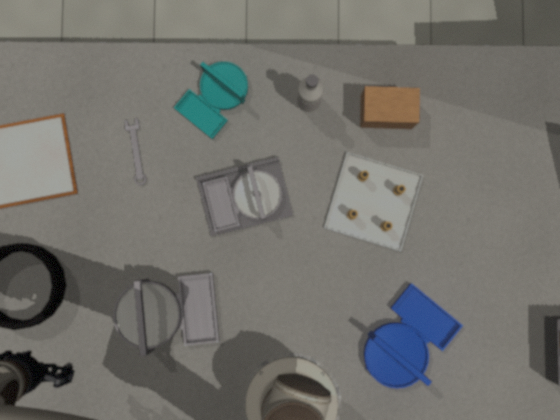

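View pics/scene0.png

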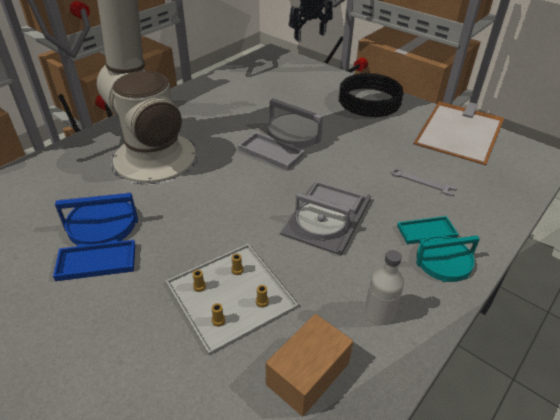

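The target tray is the smaller grey one, on the stand at top (245,195), with its pocket to the left and the stop bar on the upper edge. The four couplings stand on the pan at top (363,175), (398,189), (352,214) and (386,226). Next I'll refine the poses.

```bash
cat > fit.py <<'E'
from h import *
from scipy.optimize import minimize, least_squares
ims={c:cv2.imread(f"pics/{c}0.png") for c in("top","scene")}
# couplings
seed={c:[] for c in ims}
for c,(x0,x1,y0,y1) in dict(top=(330,415,160,240),scene=(175,290,240,340)).items():
    hsv=cv2.cvtColor(ims[c],cv2.COLOR_BGR2HSV)
    m=((hsv[...,1]>110)&(hsv[...,0]>8)&(hsv[...,0]<32)).astype(np.uint8)
    m[:y0]=0;m[y1:]=0;m[:,:x0]=0;m[:,x1:]=0
    n,l,s,ct=cv2.connectedComponentsWithStats(m)
    for i in range(1,n):
        if s[i,4]>15: seed[c].append(ct[i])
for p in seed["top"]:
    a=ray("top",p,.024)
    q=min(seed["scene"],key=lambda q:np.linalg.norm(ray("scene",q,.024)-a))
    r=least_squares(lambda X:np.r_[proj("top",X)-p,proj("scene",X)-q],a)
    print("coupling",np.round(p,1),np.round(q,1),"top",np.round(a,4),"scene",np.round(ray("scene",q,.024),4),"tri",np.round(r.x,4),round(r.cost,2))
# tray wireframe chamfer
def wire():
    L=[]
    def seg(a,b): L.append(np.linspace(a,b,40))
    def rect(x0,x1,y0,y1,z):
        P=[(x0,y0,z),(x1,y0,z),(x1,y1,z),(x0,y1,z)]
        for i in range(4): seg(P[i],P[(i+1)%4])
    # stand frame; tray x=stand y -> (sx,sy)=(-ty,tx)
    rect(-75,75,-78,146,8); rect(-62,62,68,128,22); rect(-66,66,64,132,22)
    t=np.linspace(0,2*np.pi,150); L.append(np.c_[64*np.cos(t),64*np.sin(t),0*t+28])
    rect(-68,68,-6,6,77)
    return np.vstack(L)/1000
W=wire()
def place(p,W=W):
    c,s=np.cos(p[2]),np.sin(p[2]); return np.c_[W[:,0]*c-W[:,1]*s+p[0],W[:,0]*s+W[:,1]*c+p[1],W[:,2]]
DT={}
for c,im in ims.items():
    g=cv2.resize(cv2.cvtColor(im,cv2.COLOR_BGR2GRAY),None,fx=3,fy=3,interpolation=cv2.INTER_CUBIC)
    DT[c]=cv2.distanceTransform(255-cv2.Canny(cv2.GaussianBlur(g,(0,0),1.5),15,40),cv2.DIST_L2,5)
def px(c,X):
    k=get_calibration(c);P=X@np.array(k["R"]).T+np.array(k["t"])
    return np.c_[k["fx"]*P[:,0]/P[:,2]+k["cx"],k["fy"]*P[:,1]/P[:,2]+k["cy"]]
def cost(p,cs=("top","scene")):
    return sum(np.minimum(cv2.remap(DT[c],(px(c,place(p))*3+1).astype(np.float32)[None],None,cv2.INTER_LINEAR),10).mean() for c in cs)
for cs in (("top","scene"),("top",),("scene",)):
    b=min((minimize(cost,[x,y,np.radians(a)],args=(cs,),method="Nelder-Mead",options=dict(initial_simplex=[[x,y,np.radians(a)],[x+.01,y,np.radians(a)],[x,y+.01,np.radians(a)],[x,y,np.radians(a+4)]])) for x in(.53,.545) for y in(.085,.1) for a in(6,10,14)),key=lambda r:r.fun)
    print(cs,b.x[:2],np.degrees(b.x[2]),b.fun)
    if len(cs)==2: best=b.x
o=[]
for c,(x0,y0,w,h) in dict(top=(190,145,110,100),scene=(270,170,110,100)).items():
    a=cv2.resize(ims[c][y0:y0+h,x0:x0+w],None,fx=3.6,fy=3.6,interpolation=cv2.INTER_CUBIC); r=a.copy()
    for q in px(c,place(best)): cv2.circle(a,tuple(int(v) for v in ((q-[x0,y0])*3.6+1.3)),0,(0,0,255),-1)
    o.append(np.vstack([r[:300],a[:300]]) if 0 else np.hstack([r,a])[:300])
cv2.imwrite("pics/fit.png",cv2.resize(np.vstack(o),(792,600)))
E
python3 fit.py
```

```text
coupling [362.7 176.1] [261.6 296.6] top [ 0.5901 -0.1815  0.024 ] scene [ 0.5944 -0.1857  0.024 ] tri [ 0.591  -0.1823  0.0178] 0.0
coupling [398.8 189.8] [217.5 315.3] top [ 0.5548 -0.2757  0.024 ] scene [ 0.5583 -0.2792  0.024 ] tri [ 0.5553 -0.2768  0.0187] 0.0
coupling [351.  214.5] [236.7 264.5] top [ 0.4891 -0.1511  0.024 ] scene [ 0.4926 -0.1566  0.024 ] tri [ 0.4889 -0.1524  0.0176] 0.08
coupling [385.4 226. ] [198.2 280.9] top [ 0.46   -0.2405  0.024 ] scene [ 0.4626 -0.2446  0.024 ] tri [ 0.4597 -0.242   0.0192] 0.06Traceback (most recent call last):
  File "fit.py", line 43, in <module>
    b=min((minimize(cost,[x,y,np.radians(a)],args=(cs,),method="Nelder-Mead",options=dict(initial_simplex=[[x,y,np.radians(a)],[x+.01,y,np.radians(a)],[x,y+.01,np.radians(a)],[x,y,np.radians(a+4)]])) for x in(.53,.545) for y in(.085,.1) for a in(6,10,14)),key=lambda r:r.fun)
  File "fit.py", line 43, in <genexpr>
    b=min((minimize(cost,[x,y,np.radians(a)],args=(cs,),method="Nelder-Mead",options=dict(initial_simplex=[[x,y,np.radians(a)],[x+.01,y,np.radians(a)],[x,y+.01,np.radians(a)],[x,y
[... 337 characters left out ...]
args, callback, bounds=bounds,
                               **options)
    fxcc = func(xcc)
    fx = function(np.copy(x), *(wrapper_args + args))
  File "fit.py", line 41, in cost
    return sum(np.minimum(cv2.remap(DT[c],(px(c,place(p))*3+1).astype(np.float32)[None],None,cv2.INTER_LINEAR),10).mean() for c in cs)
  File "fit.py", line 41, in <genexpr>
    return sum(np.minimum(cv2.remap(DT[c],(px(c,place(p))*3+1).astype(np.float32)[None],None,cv2.INTER_LINEAR),10).mean() for c in cs)
                                           ~~^^^^^^^^^^^^
  File "fit.py", line 38, in px
    k=get_calibration(c);P=X@np.array(k["R"]).T+np.array(k["t"])
ValueError: time passes only in moves, steps and waits
```

```bash
sed -i '2a import functools; get_calibration=functools.cache(get_calibration)' h.py
python3 fit.py | tail -3; python3 -c "
from h import *
print(sensors.get_obs()['time'])"
```

```text
('top', 'scene') [0.54174239 0.09278329] 14.876952094022492 7.455845832824707
('top',) [0.54164792 0.09496139] 15.531049786541937 3.9723057746887207
('scene',) [0.55878926 0.08455048] 18.198035727419636 2.303032636642456
1.1
```

View pics/fit.png

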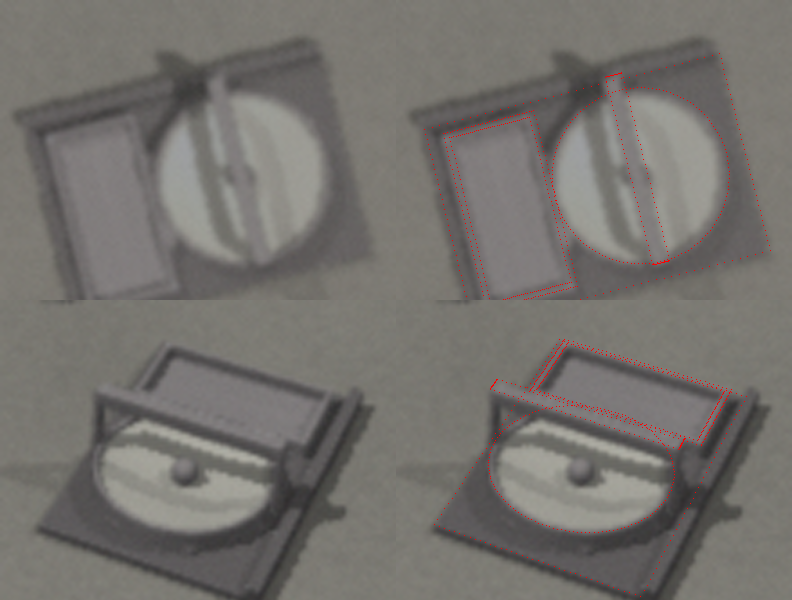

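The wireframe fit overlays well in both views: stand origin (0.542, 0.093), yaw about 15°. I'll use couplings A (0.591,-0.182) and C (0.489,-0.152).

```bash
cat > row.py <<'E'
# row.py x y z yaw  [x y z yaw ...]: rows of one call from the first pose (tool down) to each next one, normalised
import sys,numpy as np
v=np.array(sys.argv[1:],float).reshape(-1,4);s=v[0];a=np.radians(s[3])
for g in v[1:]:
    d=g[:3]-s[:3]
    sh=np.array([d[0]*np.cos(a)+d[1]*np.sin(a),d[0]*np.sin(a)-d[1]*np.cos(a),-d[2]])/.3
    print(np.round(sh,4).tolist(),"rz",round(-(g[3]-s[3])/180,4))
E
python3 row.py .1545 .5279 .2313 73.68 .28 .27 .2 44
python3 row.py .28 .27 .2 44 .44 .02 .2 15
python3 row.py .44 .02 .2 15 .591 -.182 .13 15 .591 -.182 .018 15
```

```text
[-0.7075, 0.643, 0.1043] rz 0.1649
[-0.1952, 0.9699, -0.0] rz 0.1611
[0.3119, 0.7807, 0.2333] rz -0.0
[0.3119, 0.7807, 0.6067] rz -0.0
```

Request:
send_rows([
  [[-0.7075,0.643,0.1043],[0,0,0.1649],-0.4],
  [[-0.7075,0.643,0.1043],[0,0,0.1649],-0.4],
  [[-0.7075,0.643,0.1043],[0,0,0.1649],-0.4],
  [[-0.7075,0.643,0.1043],[0,0,0.1649],-0.4],
  [[-0.7075,0.643,0.1043],[0,0,0.1649],-0.4],
  [[-0.7075,0.643,0.1043],[0,0,0.1649],-0.4],
  [[-0.7075,0.643,0.1043],[0,0,0.1649],-0.4],
  [[-0.7075,0.643,0.1043],[0,0,0.1649],-0.4],
])

```text
time: 1.9
ee_pos: [0.2804, 0.2695, 0.2003]
tcp_rot: [-180.0, -0.1, 43.9]
wrist_force: [-0.3, 0.7, -0.8]
opening: 0.0598
```

Request:
send_rows([
  [[-0.1952,0.9699,0],[0,0,0.1611],-0.4],
  [[-0.1952,0.9699,0],[0,0,0.1611],-0.4],
  [[-0.1952,0.9699,0],[0,0,0.1611],-0.4],
  [[-0.1952,0.9699,0],[0,0,0.1611],-0.4],
  [[-0.1952,0.9699,0],[0,0,0.1611],-0.4],
  [[-0.1952,0.9699,0],[0,0,0.1611],-0.4],
  [[-0.1952,0.9699,0],[0,0,0.1611],-0.4],
  [[-0.1952,0.9699,0],[0,0,0.1611],-0.4],
])

```text
time: 2.7
ee_pos: [0.4404, 0.0203, 0.1996]
tcp_rot: [-180.0, 0.1, 14.9]
wrist_force: [0.0, 0.9, 0.5]
opening: 0.0598
```

Request:
send_rows([
  [[0.3119,0.7807,0.2333],[0,0,0],-0.4],
  [[0.3119,0.7807,0.2333],[0,0,0],-0.4],
  [[0.3119,0.7807,0.2333],[0,0,0],-0.4],
  [[0.3119,0.7807,0.2333],[0,0,0],-0.4],
  [[0.3119,0.7807,0.2333],[0,0,0],-0.4],
  [[0.3119,0.7807,0.2333],[0,0,0],-0.4],
  [[0.3119,0.7807,0.2333],[0,0,0],-0.4],
  [[0.3119,0.7807,0.2333],[0,0,0],-0.4],
])

```text
time: 3.5
ee_pos: [0.5911, -0.1798, 0.1304]
tcp_rot: [-180.0, 0.0, 15.1]
wrist_force: [0.0, 0.3, 0.4]
opening: 0.0601
```

Request:
send_rows([
  [[0,0,0.12],[0,0,0],-0.4],
  [[0,0,0.22],[0,0,0],-0.4],
  [[0,0,0.3],[0,0,0],-0.4],
  [[0,0,0.345],[0,0,0],-0.4],
  [[0,0,0.3733],[0,0,0],-0.4],
  [[0,0,0.3733],[0,0,0],-0.4],
  [[0,0,0.3733],[0,0,0],-0.4],
])

```text
time: 4.2
ee_pos: [0.5917, -0.1818, 0.0195]
tcp_rot: [179.9, -0.1, 15.0]
wrist_force: [0.2, -0.2, 1.0]
opening: 0.0596
```

```bash
python3 - <<'E'
from h import *
o=[]
for c,(x0,y0,w,h) in dict(top=(320,140,110,110),scene=(180,210,110,110)).items():
    im=camera(c); o.append(cv2.resize(im[y0:y0+h,x0:x0+w],(396,396),interpolation=cv2.INTER_CUBIC))
cv2.imwrite("pics/g1.png",np.hstack(o)); s=sensors.get_obs(); print(s["ee_pos"],s["wrist_force"])
E
```

```text
[ 0.59178259 -0.18217158  0.01950757] [-0.02470689  0.15517068 -0.124536  ]
```

View pics/g1.png

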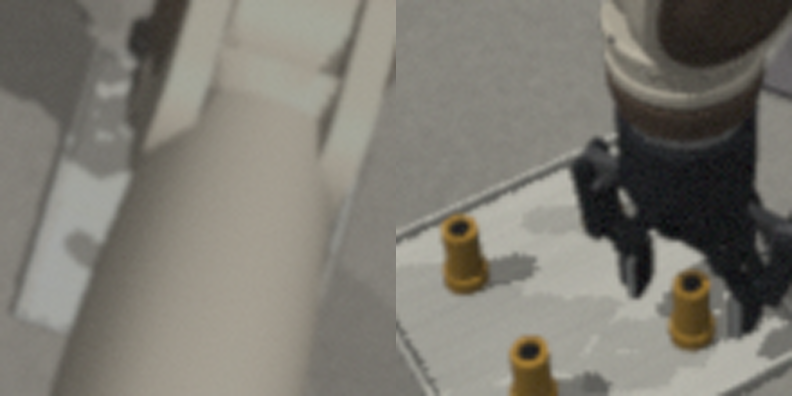

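Scene crop: the fingertips at (635,290) and (745,328) straddle the coupling at (690,312), so it is centred. Closing.

Request:
send_rows([
  [[0,0,0],[0,0,0],1],
  [[0,0,0],[0,0,0],1],
  [[0,0,0],[0,0,0],1],
  [[0,0,0],[0,0,0],1],
  [[0,0,0],[0,0,0],1],
  [[0,0,0],[0,0,0],1],
], force=25)

```text
time: 4.9
ee_pos: [0.5912, -0.1822, 0.0184]
tcp_rot: [180.0, -0.0, 15.0]
wrist_force: [0.5, -0.2, 5.1]
opening: 0.0211
```

```bash
python3 row.py .591 -.182 .018 15 .591 -.182 .15 15
python3 row.py .591 -.182 .15 15 .5435 .0947 .15 15
python3 row.py .5435 .0947 .15 15 .5435 .1947 .15 15 .5435 .1947 .05 15 .5435 .1947 .029 15
```

```text
[0.0, 0.0, -0.44] rz -0.0
[0.0858, -0.9319, -0.0] rz -0.0
[0.0863, -0.322, -0.0] rz -0.0
[0.0863, -0.322, 0.3333] rz -0.0
[0.0863, -0.322, 0.4033] rz -0.0
```

Request:
send_rows([
  [[0,0,-0.05],[0,0,0],1],
  [[0,0,-0.12],[0,0,0],1],
  [[0,0,-0.22],[0,0,0],1],
  [[0,0,-0.32],[0,0,0],1],
  [[0,0,-0.4],[0,0,0],1],
  [[0,0,-0.44],[0,0,0],1],
])

```text
time: 5.5
ee_pos: [0.5917, -0.1822, 0.1532]
tcp_rot: [179.9, -0.2, 15.0]
wrist_force: [0.1, 0.5, 0.0]
opening: 0.0212
```

Request:
send_rows([
  [[0.0086,-0.0932,0],[0,0,0],1],
  [[0.0172,-0.186,0],[0,0,0],1],
  [[0.0257,-0.28,0],[0,0,0],1],
  [[0.0343,-0.373,0],[0,0,0],1],
  [[0.0429,-0.466,0],[0,0,0],1],
  [[0.0515,-0.559,0],[0,0,0],1],
  [[0.06,-0.652,0],[0,0,0],1],
  [[0.0686,-0.745,0],[0,0,0],1],
  [[0.0772,-0.839,0],[0,0,0],1],
  [[0.0858,-0.9319,0],[0,0,0],1],
])

```text
time: 6.5
ee_pos: [0.5429, 0.0957, 0.1497]
tcp_rot: [-180.0, 0.1, 15.0]
wrist_force: [0.3, 0.7, -0.4]
opening: 0.021
```

Request:
send_rows([
  [[0.025,-0.093,0],[0,0,0],1],
  [[0.05,-0.186,0],[0,0,0],1],
  [[0.075,-0.27,0],[0,0,0],1],
  [[0.0863,-0.322,0],[0,0,0],1],
  [[0.0863,-0.322,0.06],[0,0,0],1],
  [[0.0863,-0.322,0.14],[0,0,0],1],
  [[0.0863,-0.322,0.22],[0,0,0],1],
  [[0.0863,-0.322,0.28],[0,0,0],1],
  [[0.0863,-0.322,0.3],[0,0,0],1],
  [[0.0863,-0.322,0.3],[0,0,0],1],
])

```text
time: 7.5
ee_pos: [0.543, 0.1942, 0.0593]
tcp_rot: [180.0, 0.1, 15.0]
wrist_force: [-0.1, 0.7, -1.2]
opening: 0.0215
```

```bash
python3 - <<'E'
from h import *
im=camera("scene"); s=sensors.get_obs(); print(s["ee_pos"],s["wrist_force"],s["opening"])
x0,y0=270,120
o=cv2.resize(im[y0:y0+120,x0:x0+140],(700,600),interpolation=cv2.INTER_CUBIC)
cv2.imwrite("pics/p1.png",o)
E
```

```text
[0.54353466 0.19449164 0.06034367] [-0.7377405  -0.54372559  0.1580916 ] 0.02131571140355416
```

View pics/p1.png

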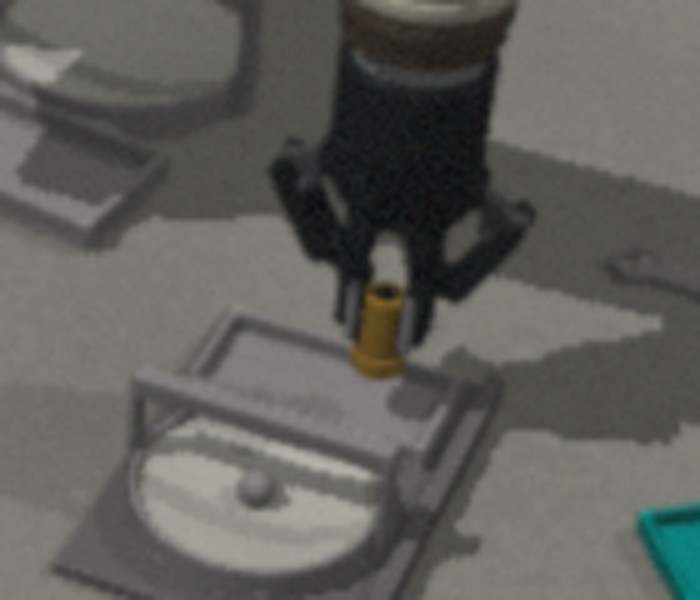

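The coupling hangs upright over the pocket. Lowering it now.

Request:
send_rows([
  [[0,0,0.03],[0,0,0],1],
  [[0,0,0.06],[0,0,0],1],
  [[0,0,0.08],[0,0,0],1],
  [[0,0,0.095],[0,0,0],1],
  [[0,0,0.103],[0,0,0],1],
  [[0,0,0.107],[0,0,0],1],
  [[0,0,0.107],[0,0,0],1],
  [[0,0,0.107],[0,0,0],1],
])

```text
time: 8.35
ee_pos: [0.5437, 0.1947, 0.0282]
tcp_rot: [-180.0, -0.0, 15.0]
wrist_force: [-0.7, -0.4, -0.6]
opening: 0.0211
```

Request:
send_rows([
  [[0,0,0.002],[0,0,0],1],
  [[0,0,0.004],[0,0,0],1],
  [[0,0,0.004],[0,0,0],1],
  [[0,0,0.004],[0,0,0],1],
])

```text
time: 8.75
ee_pos: [0.5437, 0.1947, 0.0274]
tcp_rot: [-180.0, -0.0, 15.0]
wrist_force: [-1.1, -0.3, 6.0]
opening: 0.0214
```

Request:
send_rows([
  [[0,0,0],[0,0,0],0.4],
  [[0,0,0],[0,0,0],0.3],
  [[0,0,0],[0,0,0],0.2],
  [[0,0,0],[0,0,0],0.2],
  [[0,0,-0.04],[0,0,0],0.2],
  [[0,0,-0.1],[0,0,0],0.2],
  [[0,0,-0.2],[0,0,0],0.2],
  [[0,0,-0.3],[0,0,0],0.2],
  [[0,0,-0.4],[0,0,0],0.2],
  [[0,0,-0.4],[0,0,0],0.2],
])

```text
time: 9.75
ee_pos: [0.5452, 0.1953, 0.1524]
tcp_rot: [-180.0, -0.4, 15.0]
wrist_force: [-0.1, 0.4, -0.6]
opening: 0.0341
```

```bash
python3 - <<'E'
from h import *
im=camera("scene"); s=sensors.get_obs(); print(s["ee_pos"],s["wrist_force"],s["opening"])
x0,y0=170,120
o=cv2.resize(im[y0:y0+200,x0:x0+260],(780,600),interpolation=cv2.INTER_CUBIC)
cv2.imwrite("pics/p2.png",o)
E
python3 row.py .5435 .1947 .147 15 .516 -.063 .15 15
python3 row.py .516 -.063 .15 15 .489 -.152 .13 15 .489 -.152 .018 15
```

```text
[0.54465166 0.19504128 0.14989217] [-0.10532391 -1.15132344 -1.26611664] 0.03428429345318202
[-0.3109, 0.806, -0.01] rz -0.0
[-0.1637, 0.2633, 0.0667] rz -0.0
[-0.1637, 0.2633, 0.44] rz -0.0
```

View pics/p2.png

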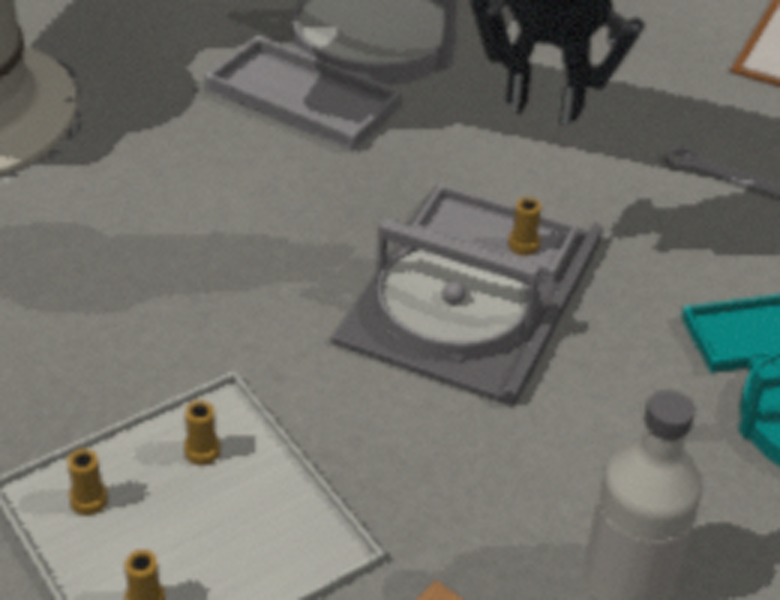

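The first coupling stands in the pocket at crop (525,228) and the ball is centred at (455,292). Now the second.

Request:
send_rows([
  [[-0.05,0.13,0],[0,0,0],-0.4],
  [[-0.1,0.26,0],[0,0,0],-0.4],
  [[-0.155,0.4,0],[0,0,0],-0.4],
  [[-0.205,0.53,0],[0,0,0],-0.4],
  [[-0.26,0.67,0],[0,0,0],-0.4],
  [[-0.3109,0.806,-0.01],[0,0,0],-0.4],
])

```text
time: 10.4
ee_pos: [0.5149, -0.0646, 0.1489]
tcp_rot: [-180.0, 0.1, 15.0]
wrist_force: [1.0, 0.3, 0.9]
opening: 0.0596
```

Request:
send_rows([
  [[-0.08,0.13,0.03],[0,0,0],-0.4],
  [[-0.1637,0.2633,0.0667],[0,0,0],-0.4],
  [[-0.1637,0.2633,0.0667],[0,0,0],-0.4],
  [[-0.1637,0.2633,0.18],[0,0,0],-0.4],
  [[-0.1637,0.2633,0.28],[0,0,0],-0.4],
  [[-0.1637,0.2633,0.36],[0,0,0],-0.4],
  [[-0.1637,0.2633,0.41],[0,0,0],-0.4],
  [[-0.1637,0.2633,0.44],[0,0,0],-0.4],
  [[-0.1637,0.2633,0.44],[0,0,0],-0.4],
  [[-0.1637,0.2633,0.44],[0,0,0],-0.4],
])

```text
time: 11.4
ee_pos: [0.4896, -0.152, 0.0186]
tcp_rot: [180.0, -0.0, 15.0]
wrist_force: [0.8, -0.2, 0.9]
opening: 0.0596
```

Request:
send_rows([
  [[0,0,0],[0,0,0],1],
  [[0,0,0],[0,0,0],1],
  [[0,0,0],[0,0,0],1],
  [[0,0,0],[0,0,0],1],
  [[0,0,0],[0,0,0],1],
  [[0,0,0],[0,0,0],1],
  [[0,0,0],[0,0,0],1],
], force=25)

```text
time: 12.1
ee_pos: [0.4895, -0.1522, 0.0185]
tcp_rot: [180.0, -0.1, 15.0]
wrist_force: [-0.7, -0.2, 5.4]
opening: 0.0209
```

```bash
python3 row.py .4893 -.1522 .0185 15 .4893 -.1522 .15 15
python3 row.py .4893 -.1522 .15 15 .4893 .08 .15 15
python3 row.py .4893 .08 .15 15 .4895 .1803 .15 15 .4895 .1803 .06 15
```

```text
[0.0, 0.0, -0.4383] rz -0.0
[0.2003, -0.7476, -0.0] rz -0.0
[0.0872, -0.3228, -0.0] rz -0.0
[0.0872, -0.3228, 0.3] rz -0.0
```

Request:
send_rows([
  [[0,0,-0.05],[0,0,0],1],
  [[0,0,-0.12],[0,0,0],1],
  [[0,0,-0.22],[0,0,0],1],
  [[0,0,-0.32],[0,0,0],1],
  [[0,0,-0.4],[0,0,0],1],
  [[0,0,-0.4383],[0,0,0],1],
  [[0,0,-0.4383],[0,0,0],1],
])

```text
time: 12.8
ee_pos: [0.4897, -0.1523, 0.151]
tcp_rot: [179.9, -0.1, 15.0]
wrist_force: [-0.6, -0.4, 0.0]
opening: 0.0215
```

Request:
send_rows([
  [[0.02,-0.075,0],[0,0,0],1],
  [[0.05,-0.187,0],[0,0,0],1],
  [[0.08,-0.3,0],[0,0,0],1],
  [[0.11,-0.411,0],[0,0,0],1],
  [[0.14,-0.522,0],[0,0,0],1],
  [[0.17,-0.635,0],[0,0,0],1],
  [[0.19,-0.71,0],[0,0,0],1],
  [[0.2003,-0.7476,0],[0,0,0],1],
])

```text
time: 13.6
ee_pos: [0.4883, 0.0817, 0.1477]
tcp_rot: [-180.0, 0.1, 15.1]
wrist_force: [1.1, 1.0, -1.1]
opening: 0.0211
```

Request:
send_rows([
  [[0.025,-0.093,0],[0,0,0],1],
  [[0.05,-0.186,0],[0,0,0],1],
  [[0.075,-0.27,0],[0,0,0],1],
  [[0.0872,-0.3228,0],[0,0,0],1],
  [[0.0872,-0.3228,0.06],[0,0,0],1],
  [[0.0872,-0.3228,0.14],[0,0,0],1],
  [[0.0872,-0.3228,0.22],[0,0,0],1],
  [[0.0872,-0.3228,0.28],[0,0,0],1],
  [[0.0872,-0.3228,0.3],[0,0,0],1],
  [[0.0872,-0.3228,0.3],[0,0,0],1],
])

```text
time: 14.6
ee_pos: [0.4887, 0.1798, 0.0583]
tcp_rot: [180.0, 0.1, 15.0]
wrist_force: [-0.3, -0.3, 0.6]
opening: 0.0213
```

Request:
send_rows([
  [[0,0,0.03],[0,0,0],1],
  [[0,0,0.06],[0,0,0],1],
  [[0,0,0.08],[0,0,0],1],
  [[0,0,0.095],[0,0,0],1],
  [[0,0,0.103],[0,0,0],1],
  [[0,0,0.107],[0,0,0],1],
  [[0,0,0.107],[0,0,0],1],
  [[0,0,0.107],[0,0,0],1],
])

```text
time: 15.4
ee_pos: [0.4894, 0.1805, 0.0275]
tcp_rot: [-180.0, -0.0, 15.0]
wrist_force: [-2.1, -0.4, 4.0]
opening: 0.0213
```

Request:
send_rows([
  [[0,0,0],[0,0,0],0.4],
  [[0,0,0],[0,0,0],0.3],
  [[0,0,0],[0,0,0],0.2],
  [[0,0,0],[0,0,0],0.2],
  [[0,0,-0.04],[0,0,0],0.2],
  [[0,0,-0.1],[0,0,0],0.2],
  [[0,0,-0.2],[0,0,0],0.2],
  [[0,0,-0.3],[0,0,0],0.2],
  [[0,0,-0.4],[0,0,0],0.2],
  [[0,0,-0.45],[0,0,0],0.2],
])

```text
time: 16.4
ee_pos: [0.49, 0.1807, 0.1657]
tcp_rot: [-180.0, -0.2, 15.0]
wrist_force: [1.2, -0.2, -0.5]
opening: 0.0343
```

```bash
python3 row.py .4894 .1805 .163 15 .5417 .0928 .15 105
sed -e 's/place(p)/place(p)/' -e 's#ims={.*#from workcell import camera as _c\nims={c:_c(c) for c in("top","scene")}#' -e 's#pics/fit#pics/fit2#' -e '/^# couplings/,/^# tray/d' fit.py > fit2.py; python3 fit2.py
```

```text
[0.0927, 0.3275, 0.0433] rz -0.5
('top', 'scene') [0.54137009 0.09282902] 14.578319914149999 7.71107292175293
('top',) [0.55196249 0.11679536] 13.276306889378827 4.840299129486084
('scene',) [0.55861675 0.08568985] 19.291986063494893 2.439112663269043
```

View pics/fit2.png

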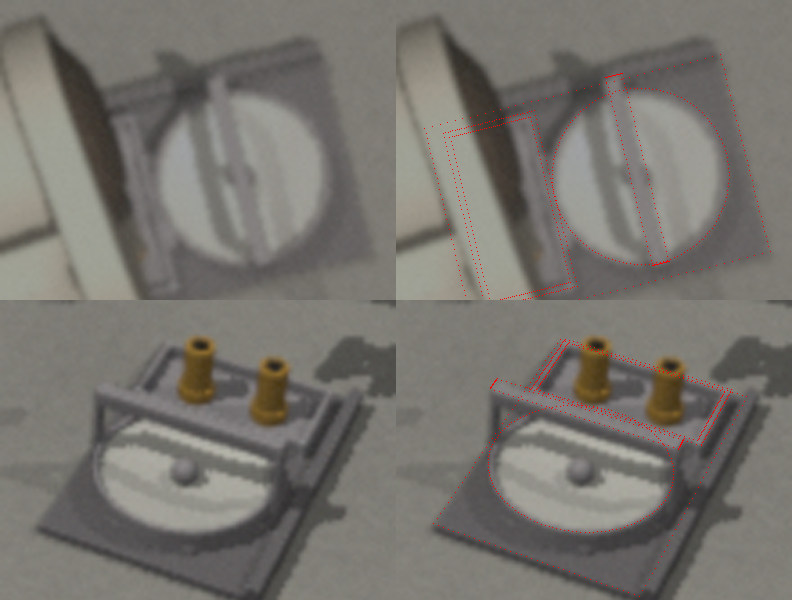

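Both couplings stand upright in the pocket, with the ball centred and the tray unmoved. A quick sub-pixel check of the bail before gripping it.

```bash
cat > prof.py <<'E'
from h import *
im=cv2.cvtColor(cv2.imread("pics/top0.png"),cv2.COLOR_BGR2GRAY)
X0=np.array([.5417,.0928]);a=np.radians(104.8);ex=np.array([np.cos(a),np.sin(a)]);ey=np.array([-ex[1],ex[0]])
xs=np.arange(-24,25,2)
for ys in (np.arange(-50,-14,4),np.arange(16,52,4)):
    P=np.array([[proj("top",[*(X0+ex*x/1e3+ey*y/1e3),.077]) for x in xs] for y in ys]).astype(np.float32)
    print(ys[0],dict(zip(xs.tolist(),np.round(cv2.remap(im,P,None,cv2.INTER_LINEAR).mean(0)).astype(int).tolist())))
ys=np.arange(-90,91,4)
P=np.array([proj("top",[*(X0+ey*y/1e3),.077]) for y in ys]).astype(np.float32)[None]
print(dict(zip(ys.tolist(),cv2.remap(im,P,None,cv2.INTER_LINEAR)[0].tolist())))
E
python3 prof.py
```

```text
-50 {-24: 144, -22: 144, -20: 145, -18: 145, -16: 144, -14: 145, -12: 145, -10: 147, -8: 147, -6: 143, -4: 135, -2: 129, 0: 126, 2: 126, 4: 127, 6: 128, 8: 133, 10: 139, 12: 141, 14: 135, 16: 123, 18: 114, 20: 110, 22: 109, 24: 109}
16 {-24: 144, -22: 142, -20: 141, -18: 142, -16: 142, -14: 145, -12: 147, -10: 149, -8: 148, -6: 142, -4: 134, -2: 128, 0: 127, 2: 127, 4: 127, 6: 129, 8: 135, 10: 143, 12: 146, 14: 142, 16: 131, 18: 121, 20: 115, 22: 114, 24: 115}
{-90: 124, -86: 122, -82: 115, -78: 95, -74: 91, -70: 100, -66: 113, -62: 120, -58: 121, -54: 122, -50: 124, -46: 125, -42: 125, -38: 126, -34: 126, -30: 125, -26: 128, -22: 128, -18: 126, -14: 127, -10: 126, -6: 127, -2: 126, 2: 124, 6: 124, 10: 123, 14: 127, 18: 127, 22: 125, 26: 127, 30: 128, 34: 127, 38: 126, 42: 127, 46: 127, 50: 126, 54: 126, 58: 127, 62: 126, 66: 119, 70: 92, 74: 86, 78: 94, 82: 105, 86: 109, 90: 116}
```

```bash
cat > prof2.py <<'E'
from h import *
im=cv2.cvtColor(cv2.imread("pics/scene0.png"),cv2.COLOR_BGR2GRAY)
X0=np.array([.5417,.0928]);a=np.radians(104.8);ex=np.array([np.cos(a),np.sin(a)]);ey=np.array([-ex[1],ex[0]])
# vertical scan in plane of the bail's dish-side face (x=-6): bottom z 63, top 77; then along-bail scan
zs=np.arange(45,100,2)
for ys in (np.arange(-45,-14,5),np.arange(15,50,5)):
    P=np.array([[proj("scene",[*(X0-ex*.006+ey*y/1e3),z/1e3]) for z in zs] for y in ys]).astype(np.float32)
    print(dict(zip(zs.tolist(),np.round(cv2.remap(im,P,None,cv2.INTER_LINEAR).mean(0)).astype(int).tolist())))
m=cv2.cvtColor(cv2.imread("pics/scene0.png"),cv2.COLOR_BGR2HSV)
for d in(np.array([0,0]),):
    e=[proj("scene",[*(X0+ex*x/1e3),.07]) for x in(0,10)]; z=[proj("scene",[*X0,.07+k/1e3]) for k in(0,10)]
    print("px per 10mm x",e[1]-e[0],"z",z[1]-z[0])
E
python3 prof2.py
```

```text
{45: 104, 47: 105, 49: 107, 51: 115, 53: 128, 55: 146, 57: 162, 59: 166, 61: 159, 63: 141, 65: 112, 67: 89, 69: 79, 71: 79, 73: 86, 75: 98, 77: 112, 79: 121, 81: 124, 83: 123, 85: 121, 87: 119, 89: 119, 91: 121, 93: 122, 95: 122, 97: 122, 99: 123}
{45: 110, 47: 114, 49: 118, 51: 122, 53: 129, 55: 136, 57: 140, 59: 137, 61: 126, 63: 113, 65: 96, 67: 83, 69: 79, 71: 80, 73: 87, 75: 99, 77: 113, 79: 121, 81: 124, 83: 123, 85: 120, 87: 116, 89: 112, 91: 109, 93: 106, 95: 104, 97: 104, 99: 105}
px per 10mm x [ 1.52690168 -2.42995746] z [ 0.29177321 -3.09642085]
```

```bash
python3 row.py .4894 .1805 .1625 15 .5414 .0938 .15 104.8;python3 row.py .4894 .1805 .1625 104.8 .5414 .0938 .15 104.8
```

```text
[0.0926, 0.324, 0.0417] rz -0.4989
[-0.3237, 0.0938, 0.0417] rz -0.0
```

Request:
send_rows([
  [[0.01,0.036,0.005],[0,0,-0.035],0.2],
  [[0.02,0.072,0.01],[0,0,-0.07],0.2],
  [[0.03,0.108,0.015],[0,0,-0.105],0.2],
  [[0.04,0.144,0.02],[0,0,-0.14],0.2],
  [[0.05,0.18,0.025],[0,0,-0.175],0.2],
  [[0.06,0.216,0.03],[0,0,-0.21],0.2],
  [[0.07,0.252,0.035],[0,0,-0.245],0.2],
  [[0.08,0.288,0.04],[0,0,-0.28],0.2],
  [[0.0926,0.324,0.0417],[0,0,-0.3],0.2],
  [[0.0926,0.324,0.0417],[0,0,-0.3],0.2],
])

```text
time: 17.5
ee_pos: [0.541, 0.0928, 0.1476]
tcp_rot: [-179.9, 0.1, 69.0]
wrist_force: [-1.3, -0.2, -0.6]
opening: 0.0345
```

Request:
send_rows([
  [[0,0,0],[0,0,-0.035],0.2],
  [[0,0,0],[0,0,-0.07],0.2],
  [[0,0,0],[0,0,-0.105],0.2],
  [[0,0,0],[0,0,-0.14],0.2],
  [[0,0,0],[0,0,-0.175],0.2],
  [[0,0,0],[0,0,-0.1989],0.2],
  [[0,0,0],[0,0,-0.1989],0.2],
  [[0,0,0],[0,0,-0.1989],0.2],
])

```text
time: 18.3
ee_pos: [0.5408, 0.094, 0.149]
tcp_rot: [-179.9, -0.0, 104.6]
wrist_force: [-0.2, -0.1, -0.0]
opening: 0.0338
```

```bash
python3 - <<'E'
from h import *
s=sensors.get_obs(); print(s["time"],s["ee_pos"],s["tcp_rot"],s["q"],s["opening"])
E
```

```text
18.3 [0.5408058  0.09401344 0.14895021] [-1.79945563e+02 -6.80024484e-03  1.04620055e+02] [ 9.86054640e+00  3.99573560e+00 -7.60121481e-02  8.59830662e+01
  2.25992550e-03 -4.75951334e+00] 0.03380304508291564
```

Request:
send_rows([
  [[0,0,0.06],[0,0,0],0.2],
  [[0,0,0.13],[0,0,0],0.2],
  [[0,0,0.2],[0,0,0],0.2],
  [[0,0,0.26],[0,0,0],0.2],
  [[0,0,0.3],[0,0,0],0.3],
  [[0,0,0.3267],[0,0,0],0.4],
  [[0,0,0.3267],[0,0,0],0.44],
  [[0,0,0.3267],[0,0,0],0.44],
])

```text
time: 19.1
ee_pos: [0.5415, 0.0938, 0.0522]
tcp_rot: [180.0, 0.0, 104.8]
wrist_force: [-0.1, 0.6, 0.5]
opening: 0.0235
```

```bash
python3 - <<'E'
from h import *
im=camera("scene"); s=sensors.get_obs(); print(s["ee_pos"],s["wrist_force"],s["opening"])
x0,y0=285,165
o=cv2.resize(im[y0:y0+75,x0:x0+100],(800,600),interpolation=cv2.INTER_CUBIC)
cv2.imwrite("pics/b1.png",o)
E
```

```text
[0.54172163 0.09387211 0.0525003 ] [-0.0048616   0.21664106  0.00077972] 0.02381605449055659
```

View pics/b1.png

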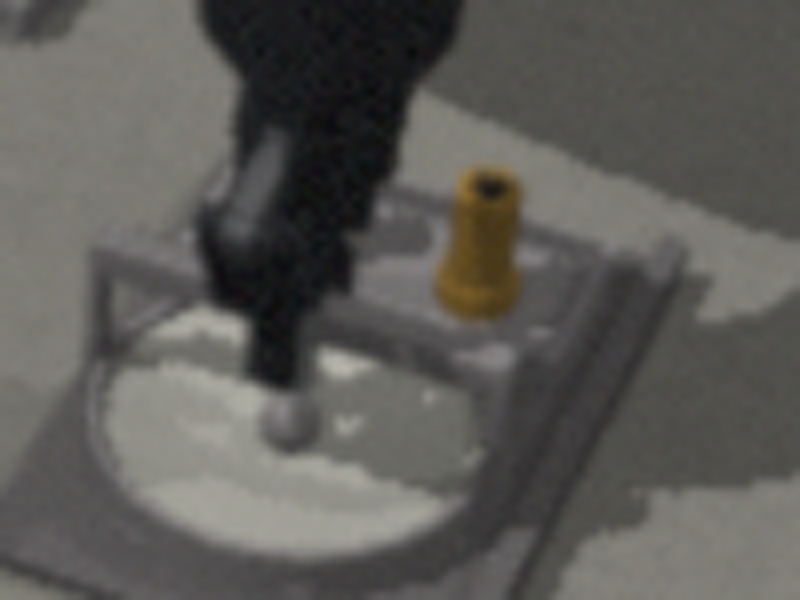

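The fingers straddle the middle of the bail, with the tips above the ball at (290,418). Closing slowly.

Request:
send_rows([
  [[0,0,0],[0,0,0],0.48],
  [[0,0,0],[0,0,0],0.51],
  [[0,0,0],[0,0,0],0.54],
  [[0,0,0],[0,0,0],0.57],
  [[0,0,0],[0,0,0],0.6],
  [[0,0,0],[0,0,0],0.62],
  [[0,0,0],[0,0,0],0.64],
  [[0,0,0],[0,0,0],0.66],
], force=30)

```text
time: 19.95
ee_pos: [0.5412, 0.0937, 0.0516]
tcp_rot: [-180.0, 0.0, 104.8]
wrist_force: [0.3, -0.1, -0.2]
opening: 0.0148
```

Request:
send_rows([
  [[0,0,0],[0,0,0],0.68],
  [[0,0,0],[0,0,0],0.7],
  [[0,0,0],[0,0,0],0.72],
  [[0,0,0],[0,0,0],0.74],
  [[0,0,0],[0,0,0],0.76],
  [[0,0,0],[0,0,0],0.8],
  [[0,0,0],[0,0,0],0.9],
  [[0,0,0],[0,0,0],1],
])

```text
time: 20.75
ee_pos: [0.5412, 0.0938, 0.0517]
tcp_rot: [180.0, -0.0, 104.8]
wrist_force: [-1.4, 1.6, 1.0]
opening: 0.0113
```

Request:
send_rows([
  [[0,0,0],[0,0,0],1],
  [[0,0,0],[0,0,0],1],
  [[0,0,0],[0,0,0],1],
  [[0,0,0],[0,0,0],1],
], force=90)

```text
time: 21.15
ee_pos: [0.5413, 0.0938, 0.0518]
tcp_rot: [180.0, -0.0, 104.8]
wrist_force: [-1.6, 1.7, 3.9]
opening: 0.01
```

Request:
send_rows([
  [[0,0,-0.002],[0,0,0],1],
  [[0,0,-0.005],[0,0,0],1],
  [[0,0,-0.01],[0,0,0],1],
  [[0,0,-0.017],[0,0,0],1],
  [[0,0,-0.026],[0,0,0],1],
  [[0,0,-0.036],[0,0,0],1],
  [[0,0,-0.046],[0,0,0],1],
  [[0,0,-0.055],[0,0,0],1],
  [[0,0,-0.06],[0,0,0],1],
  [[0,0,-0.06],[0,0,0],1],
])

```text
time: 22.15
ee_pos: [0.5414, 0.0938, 0.0699]
tcp_rot: [180.0, 0.0, 104.8]
wrist_force: [0.4, 0.1, -3.6]
opening: 0.0106
```

```bash
python3 - <<'E'
from h import *
im=camera("scene"); s=sensors.get_obs(); print(s["time"],s["ee_pos"],s["tcp_rot"],s["wrist_force"],s["torque"],s["opening"])
x0,y0=280,150
o=cv2.resize(im[y0:y0+90,x0:x0+120],(800,600),interpolation=cv2.INTER_CUBIC)
cv2.imwrite("pics/l1.png",o)
E
```

```text
22.2 [0.54127259 0.09377943 0.06968355] [1.79989384e+02 3.21700729e-03 1.04806186e+02] [-0.60349113 -0.08330081 -5.02625094] [-0.06134446 -0.0667844   0.02353537] 0.010369972582870365
```

View pics/l1.png

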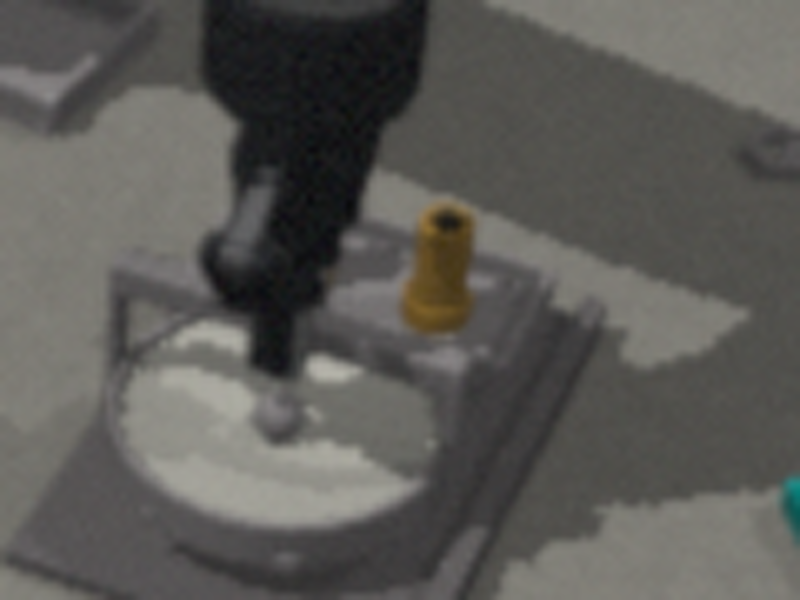

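Clear of the stand and level, with the ball still centred at (278,412) and the coupling upright. Continuing the lift.

Request:
send_rows([
  [[0,0,-0.004],[0,0,0],1],
  [[0,0,-0.012],[0,0,0],1],
  [[0,0,-0.024],[0,0,0],1],
  [[0,0,-0.04],[0,0,0],1],
  [[0,0,-0.057],[0,0,0],1],
  [[0,0,-0.075],[0,0,0],1],
  [[0,0,-0.093],[0,0,0],1],
  [[0,0,-0.11],[0,0,0],1],
  [[0,0,-0.124],[0,0,0],1],
  [[0,0,-0.136],[0,0,0],1],
])

```text
time: 23.2
ee_pos: [0.5413, 0.0938, 0.1108]
tcp_rot: [180.0, -0.0, 104.8]
wrist_force: [-0.1, 0.9, -4.9]
opening: 0.0104
```

Request:
send_rows([
  [[0,0,-0.012],[0,0,0],1],
  [[0,0,-0.026],[0,0,0],1],
  [[0,0,-0.043],[0,0,0],1],
  [[0,0,-0.061],[0,0,0],1],
  [[0,0,-0.079],[0,0,0],1],
  [[0,0,-0.097],[0,0,0],1],
  [[0,0,-0.113],[0,0,0],1],
  [[0,0,-0.125],[0,0,0],1],
  [[0,0,-0.133],[0,0,0],1],
  [[0,0,-0.136],[0,0,0],1],
])

```text
time: 24.2
ee_pos: [0.5413, 0.0938, 0.1515]
tcp_rot: [180.0, 0.0, 104.8]
wrist_force: [-0.1, 0.1, -5.2]
opening: 0.0102
```

Request:
send_rows([
  [[0,0,0],[0,0,0.002],1],
  [[0,0,0],[0,0,0.006],1],
  [[0,0,0],[0,0,0.012],1],
  [[0,0,0],[0,0,0.02],1],
  [[0,0,0],[0,0,0.03],1],
  [[0,0,0],[0,0,0.042],1],
  [[0,0,0],[0,0,0.055],1],
  [[0,0,0],[0,0,0.069],1],
  [[0,0,0],[0,0,0.084],1],
  [[0,0,0],[0,0,0.1],1],
])

```text
time: 25.2
ee_pos: [0.5412, 0.0938, 0.1511]
tcp_rot: [-180.0, 0.0, 86.6]
wrist_force: [-0.5, -0.6, -5.3]
opening: 0.0103
```

Request:
send_rows([
  [[0,0,0],[0,0,0.016],1],
  [[0,0,0],[0,0,0.032],1],
  [[0,0,0],[0,0,0.048],1],
  [[0,0,0],[0,0,0.064],1],
  [[0,0,0],[0,0,0.08],1],
  [[0,0,0],[0,0,0.096],1],
  [[0,0,0],[0,0,0.112],1],
  [[0,0,0],[0,0,0.128],1],
  [[0,0,0],[0,0,0.144],1],
  [[0,0,0],[0,0,0.16],1],
])

```text
time: 26.2
ee_pos: [0.5411, 0.0938, 0.1511]
tcp_rot: [-180.0, 0.0, 57.8]
wrist_force: [0.4, -0.1, -4.4]
opening: 0.0102
```

Request:
send_rows([
  [[0,0,0],[0,0,0.016],1],
  [[0,0,0],[0,0,0.032],1],
  [[0,0,0],[0,0,0.048],1],
  [[0,0,0],[0,0,0.064],1],
  [[0,0,0],[0,0,0.08],1],
  [[0,0,0],[0,0,0.095],1],
  [[0,0,0],[0,0,0.109],1],
  [[0,0,0],[0,0,0.122],1],
  [[0,0,0],[0,0,0.134],1],
  [[0,0,0],[0,0,0.145],1],
])

```text
time: 27.2
ee_pos: [0.5411, 0.0938, 0.1511]
tcp_rot: [-180.0, 0.0, 31.7]
wrist_force: [-0.2, 0.1, -5.9]
opening: 0.0101
```

Request:
send_rows([
  [[0,0,0],[0,0,0.011],1],
  [[0,0,0],[0,0,0.022],1],
  [[0,0,0],[0,0,0.033],1],
  [[0,0,0],[0,0,0.044],1],
  [[0,0,0],[0,0,0.055],1],
  [[0,0,0],[0,0,0.066],1],
  [[0,0,0],[0,0,0.077],1],
  [[0,0,0],[0,0,0.086],1],
  [[0,0,0],[0,0,0.092],1],
  [[0,0,0],[0,0,0.095],1],
])

```text
time: 28.2
ee_pos: [0.5412, 0.0938, 0.1511]
tcp_rot: [-180.0, 0.0, 14.7]
wrist_force: [0.6, -0.5, -5.4]
opening: 0.0104
```

Request:
send_rows([
  [[0,0,0],[0,0,0],1],
  [[0,0,0],[0,0,0],1],
  [[0,0,0],[0,0,0],1],
  [[0,0,0],[0,0,0],1],
  [[0,0,0],[0,0,0],1],
  [[0,0,0],[0,0,0],1],
  [[0,0,0],[0,0,0],1],
  [[0,0,0],[0,0,0],1],
  [[0,0,0],[0,0,0],1],
  [[0,0,0],[0,0,0],1],
])

```text
time: 29.2
ee_pos: [0.5412, 0.0938, 0.1512]
tcp_rot: [-180.0, 0.0, 14.8]
wrist_force: [-0.5, 0.1, -4.4]
opening: 0.0104
```

```bash
python3 - <<'E'
from h import *
im=camera("scene"); s=sensors.get_obs(); print(s["time"],s["ee_pos"],s["tcp_rot"],s["wrist_force"],s["torque"],s["opening"])
t=camera("top")
a=cv2.resize(im[110:260,255:405],(450,450),interpolation=cv2.INTER_CUBIC)
b=cv2.resize(t[100:250,170:286],(348,450),interpolation=cv2.INTER_CUBIC)
cv2.imwrite("pics/end.png",np.hstack([a,b]))
E
```

```text
29.25 [0.54121824 0.09375394 0.15118362] [ 1.79999119e+02 -2.85937510e-04  1.48043269e+01] [ 0.38551762 -0.31049873 -4.90029511] [0.00575511 0.12783066 0.01838421] 0.010315647561198897
```

View pics/end.png

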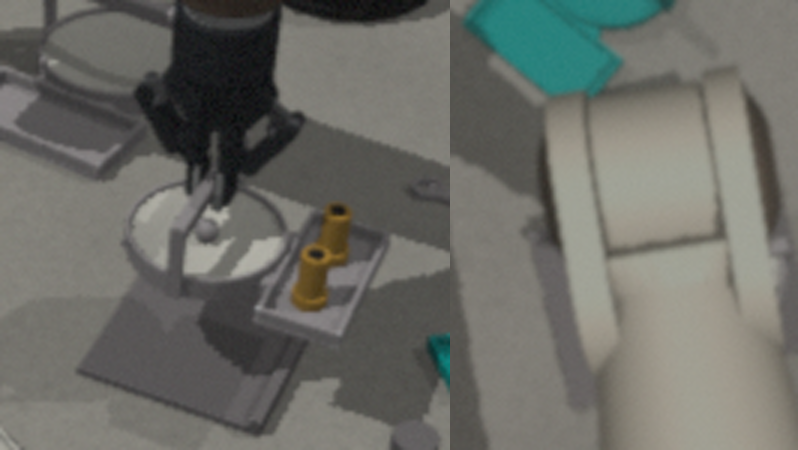

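```bash
python3 - <<'E'
from h import *
a=np.radians(14.8);ex=np.array([np.cos(a),np.sin(a)]);ey=np.array([-ex[1],ex[0]]);o=np.array([.5412,.0938]);u=.1075
for x,y,z in[(64,-66,14),(132,-66,14),(132,66,14),(0,0,16),(-64,0,20),(0,-64,20)]:
    print((x,y,z),np.round((proj("scene",[*(o+ex*x/1e3+ey*y/1e3),u+z/1e3])-[255,110])*3))
E
```

```text
(64, -66, 14) [254. 305.]
(132, -66, 14) [342. 334.]
(132, 66, 14) [393. 230.]
(0, 0, 16) [207. 228.]
(-64, 0, 20) [133. 201.]
(0, -64, 20) [176. 272.]
```

```bash
python3 -c "
from h import *
print(bot.job_done())"
```

```text
the job is handed in; nothing more can be done
None
```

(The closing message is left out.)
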